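# Press the connector home with the fold-out crank

## Robot

A 6-joint arm with a two-finger parallel gripper is mounted at the origin on a cart in front of the work surface, level with it; the furniture and walls round the work are solid. World frame = base frame: x ahead of the robot, y to its left, z up, the work surface at z = 0. Lengths are in mm, angles in degrees, forces in N, time in s.
With the tool pointing down it reaches from about 300 to 850 mm from the base axis. Payload 4.2 kg.
Tool frame: the origin (TCP) lies midway between the tips of the shut fingers; the grasp point (between the pads) lies 19 mm behind it (env.grasp_offset is the distance from the TCP to the grasp point, in mm); z points along the fingers, y is the line along which they close (so a half turn about z gives the same grasp; the last joint's range is limited). The gripper opens to 91 mm and grips with 3 to 60 N. Pads are 32 mm wide; open, the fingers measure 118 mm over their backs; the gripper's body (76 mm by 178 mm) begins 60 mm behind the grasp point.
Start: joints at [67.724, 18.312, 89.639, -0, 72.044, -1.146], TCP at [207.289, 536.353, 213.976] pointing down, gripper open.
Joint ranges: [-177.97, 177.97], [-48.28, 115.42], [12.27, 149.76], [-77.06, 257.06], [2.81, 150.46], [-146.56, 146.56]. Speed limits (degrees/s): [147.25, 147.25, 180, 180, 180, 180].

## Interface

Orientations are given as [roll, pitch, yaw] about the fixed x, y, z axes, in that order (R = Rz(yaw) Ry(pitch) Rx(roll)).
In Python, from workcell import env, optics gives the robot as it stands. The module is installed in compiled form; this text tells all that it offers.
- The arm moves only by the tool send_rows, never from a script. Its argument "targets" is a list that holds one entry, the list of rows, each a list of 7 numbers: the turn, a rotation vector about the world's x, y, z scaled (see below), then the shift along the world's x, y, z scaled (see below), then the closure, from -1 (fully open) to 1 (shut). In form: [[[rx, ry, rz, x, y, z, gripper], ...]]. A call has 1 to 12 rows; each row shifts and turns the commanded pose from where the row before left it; what a row does not reach is not made up. The controller multiplies each number of a shift by 0.2 m and each number of a turn by pi/2 rad. A row lasts 1/10 s, in which the tool goes at most 50 mm and 8.59 degrees, less where a joint would pass 70% of its speed; a pose out of reach is approached as far as the arm can. A call with a number of a shift or a turn outside -1 to 1 is refused whole. A call with a gripper value outside its range is refused whole. The fingers move at their own pace and stop on an object; "grip_force" is the grip in N (left out, the last holds). Time passes only in rows, so rows that do not move let the fingers close. It gives the time, the measured TCP pose, the force, the opening and the grip force at its end, in the units of the state.
- env.state(): the state, without advancing time (a new reading comes with each control period).
- optics.grab_frame(name): name is "scene" or "top" or "wrist"; returns (picture, depth): 480x640x3 uint8, red, green, blue; 480x640 float32, mm along the optical axis (not along the pixel's ray), 0 where there is no reading.
- optics.camera_info(name): a dict with "camera_matrix" (3x3 intrinsics, pixels), "R" (3x3) and "t" (3): a world point X has camera coordinates R X + t; the wrist camera has in their place "mount" (4x4, takes a point from camera to tool coordinates, whose origin is the TCP and whose axes are the flange's). Camera axes: x right, y down, z forward; pixel columns grow to the right and rows downward; lengths in mm; the calibration is good to about 2 mm. A picture is of the moment at which its call begins: read the wrist's pose just before it. camera_info takes no time and is no camera call.
- env.job_done(): hands the job in; it is judged then, once.
Trained networks look in the newest picture that a camera, given by its name, has taken for a name from the list of things; names that differ only in an ending like _2 or _b are one class to them, and where a whole thing is asked for, a point or a joint stands for the part that bears it (a point fixed in the world has none). Each returns a list of dicts, best first, with "conf" (0 to 1); they miss things now and then, are a little off and sometimes report something else, mostly with a low value. They report only what shows in the picture. A call takes as long as a camera call.
- optics.silhouettes(camera, name): "mask" (480x640 bool, what is visible of it) and "at" ([column, row] in pixels, amid what is visible of it).
- optics.place_of(camera, name): "at" ([column, row] in pixels: a listed point, or the origin of a listed thing).
The state is a dict: "time_s": time; "qpos": joint angles; "qvel": joint speeds; "effort": joint torques, N m; "ee_pos": TCP position; "ee_rot": TCP orientation; "force": force on the tool from outside, world axes, zero at the start; "torque": the same for the moment, N m; "gripper_width": finger opening in mm; "gripper_force": force on a finger pad.
Only numpy, scipy, OpenCV 4.12 (cv2) and the standard library are available. Lean on these libraries where they do the work, as an engineer would, in place of code of your own. Each camera call takes 0.05 s, during which the arm holds its last target. There are 200 camera calls.

## Task

The connector on the board in the screw press still stands proud of the board. Fold the crank's grip up until it stands upright, then crank the ram down until the connector is pressed firmly home - where the crank suddenly goes stiff; do not force it further. Then wind back about half a turn so that the ram stands clear and let go, without pushing about the things lying round the press.

Things in the scene. Friction and masses are not known exactly. Their poses are not given: they have to be found in the camera images.
- press: grey bench screw press that cannot move: base 130 x 160 mm, two steel columns, crosshead top at z 140 mm. Origin under the base centre, on the vertical spindle axis; x to its back, y to its left, z up. Crank and spindle turn about this axis; clockwise from above lowers the ram 18.8 mm a turn (3 mm/rad), anticlockwise lifts it. Turning it idle takes about 1 N at the grip
- ram: aluminium plate with a steel pressing bar that slides down the columns; origin at the centre of the pressing face underneath, 55 to 61 mm above the desk at the start. Connector top: 44 mm +-2.5 mm above the desk once home (board thickness and shims vary and are not measured)
- grip_hinge (a point): fold hinge of the grip at the end of the crank arm, 58 mm from the spindle axis, 172 mm above the desk. The hinge axis is level and square to the arm; the arm (14 mm wide, top 12 mm under the hinge) points from the spindle axis to here. At 0 turn it points to the press's front, start within 0.9 rad of that
- grip_hold (a point): point on the axis of the black barrel grip, 50 mm from the fold hinge. The sleeve is 18 mm thick, 52 mm long (14 to 66 mm from the hinge) and spins freely on its pin. Folded, it lies level over the arm and points from the hinge to the spindle axis; unfolded it stands upright over the hinge
- grip (a joint): fold angle of the grip, rad: 0 lying folded on the arm, 1.571 upright against its stop; 0 to 0.25 at the start. A stiff hinge (0.08 N m, 1.6 N at 50 mm) that stays where it is left; more than 1.6 N towards the spindle on the upright grip folds it again
- header (a joint): how far the plastic connector (14 x 62 x 14 mm, under the ram) has gone down, m: 0 to 0.0018 at the start, 0.006 home on the board. Pressing its pins in takes 60 N at the ram, a steady 4 N along the turn at the grip. Once home the load climbs steeply, 1.4 N per mm of grip travel: firmly home from 100 N (6 N at the grip), press overloaded at 300 N (16 N at the grip)
- flux_bottle: white flux bottle with a red spout, 35 mm thick, 94 mm tall, upright; a bystander lying loose beside the press; must not be pushed more than 30 mm; origin at the centre of its underside
- solder_spool: spool of solder, 56 mm across, 32 mm tall; a bystander lying loose beside the press; must not be pushed more than 30 mm; origin at the centre of its underside
- flush_cutter: blue-handled cutter lying flat, 44 x 117 x 10 mm; a bystander lying loose beside the press; must not be pushed more than 30 mm; origin at the centre of its underside
- screwdriver_slot: yellow-handled screwdriver, 155 mm long, 21 mm thick; a bystander lying loose beside the press; must not be pushed more than 30 mm; origin at the centre of its underside
- terminator_2: small metal coaxial terminator, 15 x 24 x 15 mm; a bystander lying loose beside the press; must not be pushed more than 30 mm; origin at the centre of its underside
- pill_box: round white box, 64 mm across, 25 mm tall; a bystander lying loose beside the press; must not be pushed more than 30 mm; origin at the centre of its underside

How it is judged:
By the outcome, as a careful person would: the job done as asked, in the order asked, and still so for the second after the job is handed in, with the robot touching nothing.
It also fails if it takes over 67 s, if anything falls off the work surface, if the arm or the gripper's body presses on something with over 40 N, if the wrist force passes 120 N, or if a joint passes its speed limit or range.

## Working session

There is one attempt and no reset: what is moved stays moved. The work goes in short steps, Python scripts to look and compute and a tool call to move; the robot and the scene stay as the last step left them, time stands still between calls to the robot, and variables do not carry over. Pictures are saved under pics/ and viewed, at most 10 in all, crops included, and the job is handed in when it is done.

Besides the shell and the picture viewer there is one more tool, called after "Request:" as name(argument=value, ...) on one line, values as JSON. send_rows: Moves the arm, as the interface text tells. Its arguments: {"type":"object","properties":{"targets":{"type":"array"},"grip_force":{"type":"number"}},"required":["targets"]}

```bash
mkdir -p pics; cat > h.py <<'E'
import numpy as np, cv2
from workcell import env, optics
from scipy.spatial.transform import Rotation as Ro
def ray(cam,px):
    i=optics.camera_info(cam);K=np.array(i["camera_matrix"])
    d=np.linalg.inv(K)@np.array([px[0],px[1],1.0])
    if cam=="wrist":
        s=env.state();M=np.array(i["mount"]);T=np.eye(4);T[:3,:3]=Ro.from_euler('xyz',s["ee_rot"],degrees=True).as_matrix();T[:3,3]=s["ee_pos"]
        T=T@M;return T[:3,3],T[:3,:3]@d
    R=np.array(i["R"]);t=np.array(i["t"]);return -R.T@t,R.T@d
def atz(cam,px,z):
    o,d=ray(cam,px);return o+d*(z-o[2])/d[2]
def pt(cam,px,depth):
    o,d=ray(cam,px);return o+d*depth[int(round(px[1])),int(round(px[0]))]
E
python3 - <<'E'
from h import *
np.set_printoptions(precision=1,suppress=True)
print(env.state())
for c in ("scene","top"):
    im,d=optics.grab_frame(c);cv2.imwrite(f"pics/{c}0.png",im[:,:,::-1]);np.save(f"{c}0.npy",d)
    for n,z in (("press",0),("grip_hinge",172),("grip_hold",178),("ram",58),("flux_bottle",0),("solder_spool",0),("flush_cutter",0),("screwdriver_slot",0),("terminator_2",0),("pill_box",0)):
        for r in optics.place_of(c,n)[:1]: print(c,n,round(r["conf"],2),np.array(r["at"]),atz(c,r["at"],z))
E
```

```text
{'time_s': 0.0, 'qpos': array([67.7, 18.4, 89.7, -0. , 72. , -1.1]), 'qvel': array([0., 0., 0., 0., 0., 0.]), 'effort': array([ -0. , -41.2, -23.2,   0.1,   0. ,  -0. ]), 'ee_pos': array([207.1, 535.9, 213.1]), 'ee_rot': array([-179.9,   -0. ,  158.9]), 'force': array([ 0.6,  0. , -0.2]), 'torque': array([ 0., -0., -0.]), 'gripper_force': 0.0, 'gripper_width': 91.08159568357301}
scene press 0.76 [296.9 276.8] [501.8 179.6   0. ]
scene grip_hinge 0.7 [260.7 225.7] [444.4 157.  172. ]
scene grip_hold 0.89 [287.3 221.4] [492.4 167.3 178. ]
scene ram 0.57 [296.2 257.6] [502.  183.4  58. ]
scene flux_bottle 0.97 [330.4 227. ] [558.  331.8   0. ]
scene solder_spool 0.47 [285.9 234.2] [459.7 298.5   0. ]
scene flush_cutter 0.64 [248.1 261.9] [391.  208.8  -0. ]
scene screwdriver_slot 0.88 [218.1 364.8] [386.7 -39.    0. ]
scene terminator_2 0.5 [304.  320.5] [530.9  73.4   0. ]
scene pill_box 0.56 [356.6 287.5] [628.4 165.2   0. ]
top press 0.95 [336.6 260.1] [505.1 178.    0. ]
top grip_hinge 0.73 [343.1 282.5] [446.8 167.7 172. ]
top grip_hold 0.64 [339.7 260.2] [489.2 174.8 178. ]
top ram 0.7 [322.3 308.8] [397.4 207.9  58. ]
top flux_bottle 0.8 [273.6 237.8] [553.1 318.1   0. ]
top solder_spool 0.73 [280.2 279.1] [461.8 301.6   0. ]
top flush_cutter 0.81 [319.2 309.5] [396.4 215.    0. ]
top screwdriver_slot 0.6 [434.1 318. ] [380.8 -35.8   0. ]
top terminator_2 0.53 [379.8 245.5] [538.6  82.6   0. ]
top pill_box 0.71 [339.  208.9] [619.7 173.7   0. ]
```

```bash
python3 - <<'E'
import cv2
a=cv2.imread("pics/scene0.png")[150:400,160:440];b=cv2.imread("pics/top0.png")[170:350,230:470]
cv2.imwrite("pics/c1.png",cv2.hconcat([cv2.resize(a,(400,357)),cv2.resize(cv2.resize(b,None,fx=1.66,fy=1.66),(400,357))]))
from h import *
np.set_printoptions(precision=1,suppress=True)
s,t=np.load("scene0.npy"),np.load("top0.npy")
# top points 165..195 high near the press: the crank arm & grip
o=[]
for v in range(230,310):
  for u in range(310,370):
    p=pt("top",(u,v),t)
    if t[v,u]>0: o.append(p)
o=np.array(o)
for lo,hi in((130,148),(150,170),(172,200)):
  m=o[(o[:,2]>lo)&(o[:,2]<hi)];
  if len(m): print(lo,len(m),m.mean(0),m.min(0),m.max(0)); w,V=np.linalg.eigh(np.cov(m[:,:2].T)); print(w**.5,V[:,1],cv2.minAreaRect(m[:,:2].astype(np.float32)))
E
```

```text
Traceback (most recent call last):
  File "h.py", line 14, in pt
    o,d=ray(cam,px);return o+d*depth[int(round(px[1])),int(round(px[0]))]
        ~~~^^^^^^^^
  File "h.py", line 5, in ray
    i=optics.camera_info(cam);K=np.array(i["camera_matrix"])
ValueError: time passes only in moves, steps and waits
```

View pics/c1.png

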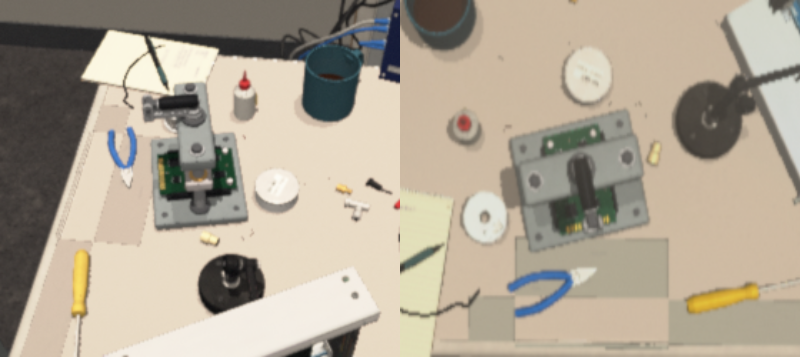

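The picture shows the crank arm pointing to the robot (hinge at the front, about top px (343,282)), with the grip folded on it. A black lamp stands to the right, at about top px (415,230).

```bash
python3 - <<'E'
from h import *
np.set_printoptions(precision=1,suppress=True,linewidth=170)
t=np.load("top0.npy")
i=optics.camera_info("top");K=np.array(i["camera_matrix"]);R=np.array(i["R"]);T=np.array(i["t"])
v,u=np.mgrid[0:480,0:640];P=np.stack([u,v,np.ones_like(u)],-1).reshape(-1,3)@np.linalg.inv(K).T*t.reshape(-1,1)
W=((P-T)@R)[t.ravel()>0]
o=W[(abs(W[:,0]-490)<80)&(abs(W[:,1]-175)<90)]
for lo,hi in((2,35),(132,148),(150,168),(171,200)):
  m=o[(o[:,2]>lo)&(o[:,2]<hi)]
  if len(m): print(lo,len(m),m.mean(0),m.min(0),m.max(0),cv2.minAreaRect(m[:,:2].astype(np.float32)))
g=o[(o[:,2]>165)];print(g[np.argsort(g[:,0])][::6])
# height map 40mm cells
print("y:",list(range(380,-160,-40)))
for x in range(760,240,-40):
  r=[]
  for y in range(380,-160,-40):
    m=W[(abs(W[:,0]-x)<20)&(abs(W[:,1]-y)<20),2]; r.append(int(m.max()) if len(m) else -1)
  print(x,r)
E
```

```text
2 2839 [487.1 178.7  18.6] [410.1  85.    2. ] [570.  264.9  35. ] ((490.359130859375, 174.78500366210938), (159.04092407226562, 180.37989807128906), 0.6170824766159058)
132 1439 [503.7 176.9 138.5] [466.6 103.5 132.1] [540.2 251.2 148. ] ((503.5815734863281, 177.15243530273438), (46.167747497558594, 145.66329956054688), 12.795238494873047)
150 41 [468.7 171.  158. ] [438.9 120.7 150.2] [514.3 234.4 167. ] ((473.3236389160156, 174.09303283691406), (69.43702697753906, 115.68917083740234), 6.691479206085205)
171 345 [476.3 170.8 178.7] [439.8 152.6 171.2] [513.4 185.9 186.4] ((477.43927001953125, 169.18411254882812), (73.8701400756836, 24.029672622680664), 9.658578872680664)
[[438.3 171.6 168.5]
 [442.4 154.3 167. ]
 [443.8 168.  175.4]
 [445.4 175.7 178.3]
 [445.7 166.1 176. ]
 [447.3 172.  179.9]
 [447.5 154.8 179.8]
 [449.2 172.  179.2]
 [449.5 160.4 177.2]
 [449.8 175.6 168.5]
 [451.4 166.2 176.1]
 [451.8 152.6 172.4]
 [453.3 170.  176. ]
 [455.2 162.4 176.9]
 [456.8 168.2 180.9]
 [458.8 170.1 178.9]
 [460.6 170.2 181.1]
 [461.  173.9 174.6]
 [462.7 162.5 179.8]
 [464.3 168.3 182.5
[... 989 characters left out ...]
, 8, 7, 8, 193, 194, 190]
680 [97, 98, 95, 7, 8, 8, 7, 7, 8, 8, 53, 192, 195, 193]
640 [95, 96, 8, 8, 7, 32, 32, 6, 7, 8, 55, 54, 195, 194]
600 [7, 7, 7, 7, 8, 33, 31, 19, 28, 75, 127, 122, 192, 194]
560 [7, 95, 76, 22, 38, 37, 35, 134, 28, 70, 131, 52, 55, 193]
520 [9, 8, 9, 140, 143, 184, 150, 147, 18, 27, 27, 6, 54, 193]
480 [15, 36, 38, 142, 152, 186, 158, 143, 9, 10, 7, 8, 53, 108]
440 [21, 36, 38, 39, 33, 183, 183, 21, 8, 9, 10, 8, 8, 53]
400 [22, 11, 18, 16, 18, 18, 10, 8, 9, 22, 23, 25, 16, 101]
360 [18, 18, 21, 14, 15, 11, 8, 8, 7, 26, 25, 25, 7, 9]
320 [16, 6, 9, 8, 6, 6, 7, 7, 7, 10, 7, 8, 6, 8]
280 [12, -725, -726, -725, -727, -725, -724, -730, -731, -730, -730, -725, -722, -728]
```

Request:
send_rows(targets=[[[0, 0, 0.092, 0, 0, 0.24, -1], [0, 0, 0.092, 0, 0, 0.24, -1], [0, 0, 0.092, 0.14, -0.18, 0, -1], [0, 0, 0.092, 0.14, -0.18, 0, -1], [0, 0, 0, 0.14, -0.18, 0, -1], [0, 0, 0, 0.14, -0.18, 0, -1], [0, 0, 0, 0.14, -0.18, 0, -1], [0, 0, 0, 0.14, -0.18, 0, -1], [0, 0, 0, 0.14, -0.18, 0, -1], [0, 0, 0, 0.14, -0.18, 0, -1], [0, 0, 0, 0.14, -0.18, 0, -1], [0, 0, 0, 0.14, -0.18, 0, -1]]])

```text
time_s: 2.3
ee_pos: [488.0, 175.0, 310.2]
ee_rot: [180.0, 0.0, -168.1]
force: [0.7, 0.9, 0.8]
gripper_width: 91.2
gripper_force: 0.0
```

```bash
cat > look.py <<'E'
import sys
from h import *
np.set_printoptions(precision=1,suppress=True)
n=sys.argv[1]
s=env.state();print(s["time_s"],s["ee_pos"],s["ee_rot"],s["qpos"],s["force"],s["gripper_width"])
im,d=optics.grab_frame("wrist");cv2.imwrite(f"pics/{n}.png",im[:,:,::-1]);np.save(f"{n}.npy",d)
for k,z in (("grip_hinge",172),("grip_hold",173),("press",140)):
    for r in optics.place_of("wrist",k)[:1]: print(k,round(r["conf"],2),r["at"],atz("wrist",r["at"],z))
E
python3 look.py w1
```

```text
2.3 [488.  175.  310.2] [ 180.     0.  -168.1] [ 18.4  10.4  86.6   0.   82.9 -83.5] [0.7 0.9 0.8] 91.15099922906477
grip_hinge 0.76 [321.3, 172.8] [446.4 162.9 172. ]
grip_hold 0.93 [320.3, 240.0] [495.1 174.8 173. ]
press 0.69 [318.9, 212.2] [479.3 171.7 140. ]
```

View pics/w1.png

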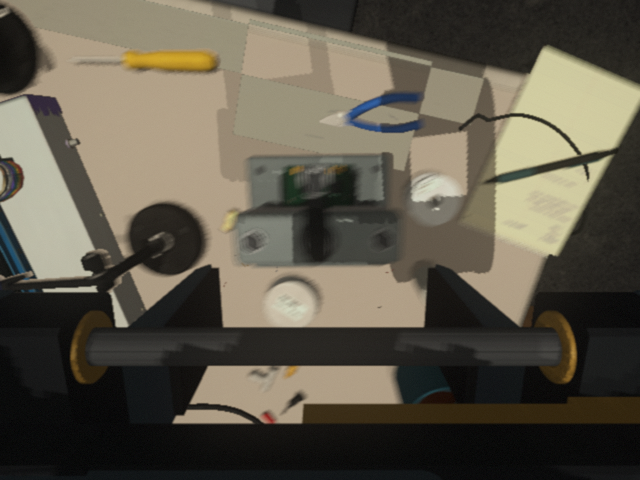

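Barrel and hinge show clearly at (320,240) and (321,173), and the fingers are aligned with the arm. Next I go down and close lightly.

Request:
send_rows(targets=[[[0, 0, 0.01, 0.01, -0.008, -0.22, -1], [0, 0, 0, 0, 0, -0.22, -1], [0, 0, 0, 0, 0, -0.16, -1], [0, 0, 0, 0, 0, -0.12, -1], [0, 0, 0, 0, 0, 0, 0.2], [0, 0, 0, 0, 0, 0, 1], [0, 0, 0, 0, 0, 0, 1], [0, 0, 0, 0, 0, 0, 1], [0, 0, 0, 0, 0, 0, 1], [0, 0, 0, 0, 0, 0, 1], [0, 0, 0, 0, 0, 0, 1], [0, 0, 0, 0, 0, 0, 1]]], grip_force=10)

```text
time_s: 3.7
ee_pos: [489.1, 175.0, 166.1]
ee_rot: [180.0, 0.0, -167.2]
force: [0.5, -0.4, -0.2]
gripper_width: 30.2
gripper_force: 0.0
```

Request:
send_rows(targets=[[[0, 0, 0, 0, 0, 0, 1], [0, 0, 0, 0, 0, 0, 1], [0, 0, 0, 0, 0, 0, 1], [0, 0, 0, 0, 0, 0, 1], [0, 0, 0, -0.003, -0.001, 0.039, 1], [0, 0, 0, -0.01, -0.002, 0.038, 1], [0, 0, 0, -0.016, -0.004, 0.0355, 1], [0, 0, 0, -0.022, -0.005, 0.032, 1]]], grip_force=12)

```text
time_s: 4.5
ee_pos: [479.2, 172.4, 195.8]
ee_rot: [-180.0, 0.1, -167.2]
force: [1.7, -3.9, -2.0]
gripper_width: 17.5
gripper_force: 12.0
```

Request:
send_rows(targets=[[[0, 0, 0, -0.027, -0.006, 0.0275, 1], [0, 0, 0, -0.031, -0.007, 0.0225, 1], [0, 0, 0, -0.035, -0.008, 0.0165, 1], [0, 0, 0, -0.037, -0.008, 0.01, 1], [0, 0, 0, -0.038, -0.008, 0.003, 1], [0, 0, 0, 0, 0, 0, 1], [0, 0, 0, 0, 0, 0, 1]]])

```text
time_s: 5.2
ee_pos: [447.9, 166.8, 214.9]
ee_rot: [179.9, 0.6, -167.2]
force: [3.1, -1.4, 10.6]
gripper_width: 16.9
gripper_force: 12.0
```

```bash
python3 - <<'E'
from h import *
np.set_printoptions(precision=1,suppress=True)
s=env.state();print(s["ee_pos"],s["force"],s["torque"],s["gripper_width"])
im,d=optics.grab_frame("scene");cv2.imwrite("pics/s2.png",cv2.resize(im[130:330,180:400,::-1],None,fx=3,fy=3))
for k in ("grip_hinge","grip_hold"):
    for r in optics.place_of("scene",k)[:1]: print(k,round(r["conf"],2),r["at"],atz("scene",r["at"],172 if k=="grip_hinge" else 222))
E
```

```text
[447.9 166.8 214.9] [ 3.1 -1.4 10.6] [-0.  -0.8 -0. ] 16.923735798860466
grip_hinge 0.62 [264.0, 221.7] [448.5 167.8 172. ]
grip_hold 0.6 [267.7, 204.7] [460.6 162.  222. ]
```

View pics/s2.png

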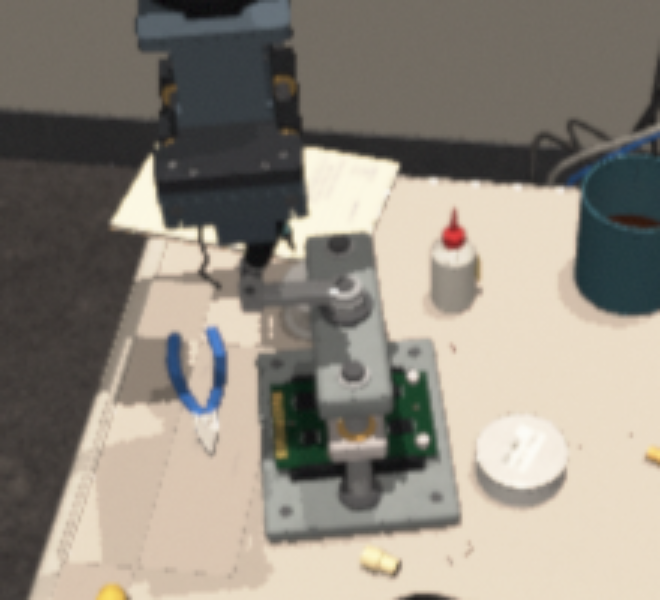

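The grip is nearly upright, seen at about (260,250) in the crop, but it still leans a little toward the spindle. I pull it outward and ease the vertical load.

Request:
send_rows(targets=[[[0, 0, 0, 0, 0, 0.02, 1], [0, 0, 0, -0.015, -0.003, 0, 1], [0, 0, 0, -0.015, -0.003, 0, 1], [0, 0, 0, 0, 0, 0, 1]]])

```text
time_s: 5.75
ee_pos: [440.4, 165.1, 216.6]
ee_rot: [179.9, 0.3, -167.2]
force: [3.4, 1.8, 6.4]
gripper_width: 17.0
gripper_force: 12.0
```

Request:
send_rows(targets=[[[0, 0, 0, -0.015, -0.003, 0.01, 1], [0, 0, 0, -0.015, -0.003, 0, 1], [0, 0, 0, 0, 0, 0, 1]]])

```text
time_s: 6.05
ee_pos: [432.7, 163.2, 217.2]
ee_rot: [179.9, 0.0, -167.2]
force: [1.3, 1.9, 5.5]
gripper_width: 15.0
gripper_force: 11.4
```

```bash
python3 - <<'E'
from h import *
np.set_printoptions(precision=1,suppress=True)
s=env.state();print(s["ee_pos"],s["force"],s["torque"],s["gripper_width"])
im,d=optics.grab_frame("scene");cv2.imwrite("pics/s3.png",cv2.resize(im[180:260,220:330,::-1],None,fx=6,fy=6,interpolation=cv2.INTER_CUBIC))
E
```

```text
[432.7 163.2 217.2] [1.3 1.9 5.5] [ 0.4 -0.3  0.1] 14.976610309445867
```

View pics/s3.png

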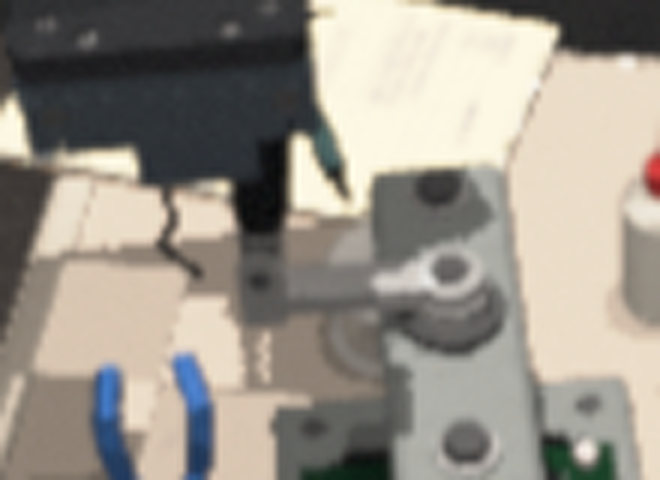

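The grip now stands upright over its hinge, black barrel at about (262,185) in the crop, and the pads have slid to its edge. I re-centre on it and grip firmly.

Request:
send_rows(targets=[[[0, 0, 0, 0, 0, 0, 0.2], [0, 0, 0, 0, 0, 0, 0.2], [0, 0, 0, 0, 0, 0, 0.2], [0, 0, 0, 0.035, 0.006, -0.035, 0.2], [0, 0, 0, 0.035, 0.006, -0.035, 0.2], [0, 0, 0, 0, 0, 0, 0.2], [0, 0, 0, 0, 0, 0, 1], [0, 0, 0, 0, 0, 0, 1], [0, 0, 0, 0, 0, 0, 1], [0, 0, 0, 0, 0, 0, 1]]], grip_force=25)

```text
time_s: 7.1
ee_pos: [447.2, 165.4, 202.9]
ee_rot: [180.0, 0.0, -167.2]
force: [-0.1, 1.8, -1.0]
gripper_width: 17.1
gripper_force: 25.0
```

```bash
python3 - <<'E'
from h import *
np.set_printoptions(precision=1,suppress=True)
s=env.state();print(s["ee_pos"],s["force"],s["torque"],s["gripper_width"])
c=np.array([503.3,176.5]);p=s["ee_pos"][:2]-c;print(np.hypot(*p),np.degrees(np.arctan2(p[1],p[0])))
im,d=optics.grab_frame("top")
for k in ("grip_hinge","grip_hold"):
    for r in optics.place_of("top",k)[:1]: print(k,round(r["conf"],2),r["at"],atz("top",r["at"],172 if k=="grip_hinge" else 222))
E
```

```text
[447.2 165.4 202.9] [-0.1  1.8 -1. ] [0.2 0.  0. ] 17.06259119588871
57.210396387354706 -168.8197630541954
```

```bash
cat > circ.py <<'E'
# circ.py a0 a1 n [R cx cy]: rows (dx,dy) along the circle from the nominal angle a0 to a1
import sys, numpy as np
a0,a1,n=float(sys.argv[1]),float(sys.argv[2]),int(sys.argv[3])
R,cx,cy=[float(v) for v in sys.argv[4:7]] if len(sys.argv)>4 else (58.,503.3,176.5)
a=np.radians(np.linspace(a0,a1,n+1));p=np.c_[cx+R*np.cos(a),cy+R*np.sin(a)]
print("end",p[-1].round(1));q=np.round(p/200,3);print(np.diff(q,axis=0).round(3).tolist())
E
cat > f.py <<'E'
from h import *
s=env.state();p=s["ee_pos"][:2]-np.array([503.3,176.5]);r=np.hypot(*p);u=p/r;t=np.array([u[1],-u[0]])
print("t %.2f ang %.1f r %.1f Frad %.1f Ftan(resist) %.1f Fz %.1f w %.1f"%(s["time_s"],np.degrees(np.arctan2(p[1],p[0]))%360,r,s["force"][:2]@u,-s["force"][:2]@t,s["force"][2],s["gripper_width"]),s["ee_pos"].round(1))
E
python3 circ.py 191 71 12; python3 f.py
```

```text
end [522.2 231.3]
[[-0.005, 0.05], [0.003, 0.051], [0.012, 0.049], [0.021, 0.046], [0.028, 0.042], [0.035, 0.036], [0.041, 0.03], [0.046, 0.022], [0.048, 0.014], [0.05, 0.005], [0.051, -0.003], [0.049, -0.012]]
t 7.25 ang 191.2 r 57.2 Frad 1.2 Ftan(resist) -1.2 Fz -1.6 w 17.8 [447.2 165.4 202.9]
```

Request:
send_rows(targets=[[[0, 0, 0, -0.005, 0.05, 0, 1], [0, 0, 0, 0.003, 0.051, 0, 1], [0, 0, 0, 0.012, 0.049, 0, 1], [0, 0, 0, 0.021, 0.046, 0, 1], [0, 0, 0, 0.028, 0.042, 0, 1], [0, 0, 0, 0.035, 0.036, 0, 1]]])

```text
time_s: 7.85
ee_pos: [466.1, 222.2, 202.9]
ee_rot: [179.8, -0.0, -167.1]
force: [-4.1, 2.0, 2.0]
gripper_width: 17.9
gripper_force: 25.0
```

```bash
python3 f.py
```

```text
t 7.85 ang 129.2 r 58.9 Frad 4.1 Ftan(resist) 2.0 Fz 2.0 w 17.9 [466.1 222.2 202.9]
```

Request:
send_rows(targets=[[[0, 0, 0, -0.006, 0.007, 0, 1], [0, 0, 0, 0, 0, 0, 1]]])

```text
time_s: 8.05
ee_pos: [465.9, 222.7, 202.9]
ee_rot: [179.9, 0.1, -167.1]
force: [-1.2, 3.0, 0.8]
gripper_width: 17.7
gripper_force: 25.0
```

```bash
python3 f.py
```

```text
t 8.05 ang 129.0 r 59.4 Frad 3.0 Ftan(resist) -0.9 Fz 0.8 w 17.7 [465.9 222.7 202.9]
```

Request:
send_rows(targets=[[[0, 0, 0, 0.041, 0.03, 0, 1], [0, 0, 0, 0.046, 0.022, 0, 1], [0, 0, 0, 0.048, 0.014, 0, 1], [0, 0, 0, 0.05, 0.007, 0, 1]]])

```text
time_s: 8.45
ee_pos: [503.2, 234.8, 202.8]
ee_rot: [-179.8, -0.0, -167.1]
force: [-1.2, -6.6, 3.5]
gripper_width: 17.4
gripper_force: 25.0
```

```bash
python3 f.py; python3 - <<'E'
from h import *
im,d=optics.grab_frame("scene");cv2.imwrite("pics/s4.png",cv2.resize(im[150:300,200:360,::-1],None,fx=4,fy=4,interpolation=cv2.INTER_CUBIC))
E
```

```text
t 8.45 ang 90.1 r 58.3 Frad -6.6 Ftan(resist) 1.2 Fz 3.5 w 17.4 [503.2 234.8 202.8]
```

View pics/s4.png

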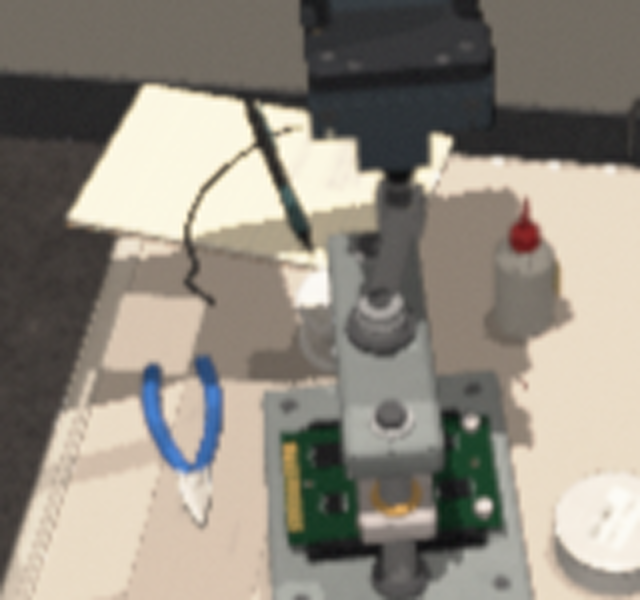

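Hinge at about (400,190) in the crop, with the grip in hand and still upright. The crank follows well.

```bash
python3 circ.py 90 30 6;python3 circ.py 30 -30 6;python3 circ.py -30 -90 6;python3 circ.py -90 -180 9
```

```text
end [553.5 205.5]
[[0.051, -0.004], [0.049, -0.013], [0.046, -0.021], [0.041, -0.029], [0.036, -0.036], [0.029, -0.041]]
end [553.5 147.5]
[[0.021, -0.046], [0.013, -0.049], [0.004, -0.051], [-0.004, -0.05], [-0.013, -0.049], [-0.021, -0.045]]
end [503.3 118.5]
[[-0.029, -0.042], [-0.036, -0.036], [-0.041, -0.029], [-0.046, -0.021], [-0.049, -0.013], [-0.051, -0.005]]
end [445.3 176.5]
[[-0.05, 0.005], [-0.049, 0.013], [-0.045, 0.021], [-0.042, 0.029], [-0.036, 0.036], [-0.029, 0.042], [-0.021, 0.045], [-0.013, 0.049], [-0.005, 0.05]]
```

Request:
send_rows(targets=[[[0, 0, 0, 0.05, -0.01, 0, 1], [0, 0, 0, 0.049, -0.013, 0, 1], [0, 0, 0, 0.046, -0.022, 0, 1], [0, 0, 0, 0.042, -0.029, 0, 1], [0, 0, 0, 0.035, -0.035, 0, 1], [0, 0, 0, 0.029, -0.042, 0, 1]]])

```text
time_s: 9.1
ee_pos: [551.2, 205.0, 202.8]
ee_rot: [180.0, -0.2, -167.2]
force: [-7.4, -2.4, 5.1]
gripper_width: 17.0
gripper_force: 25.0
```

```bash
python3 f.py
```

```text
t 9.10 ang 30.7 r 55.8 Frad -7.6 Ftan(resist) 1.8 Fz 5.1 w 17.0 [551.2 205.  202.8]
```

```bash
sed -i 's/503.3,176.5/501.2,176.7/' f.py circ.py; python3 f.py; python3 circ.py 30 -30 6;python3 circ.py -30 -90 6;python3 circ.py -90 -180 9
```

```text
t 9.10 ang 29.5 r 57.5 Frad -7.7 Ftan(resist) 1.6 Fz 5.1 w 17.0 [551.2 205.  202.8]
end [551.4 147.7]
[[0.022, -0.045], [0.013, -0.049], [0.004, -0.05], [-0.004, -0.051], [-0.013, -0.049], [-0.022, -0.046]]
end [501.2 118.7]
[[-0.029, -0.041], [-0.036, -0.036], [-0.041, -0.029], [-0.046, -0.021], [-0.049, -0.013], [-0.05, -0.005]]
end [443.2 176.7]
[[-0.05, 0.005], [-0.049, 0.013], [-0.046, 0.021], [-0.041, 0.029], [-0.036, 0.036], [-0.029, 0.041], [-0.022, 0.046], [-0.013, 0.049], [-0.004, 0.051]]
```

Request:
send_rows(targets=[[[0, 0, 0, 0.013, -0.046, 0, 1], [0, 0, 0, 0.012, -0.049, 0, 1], [0, 0, 0, 0.004, -0.051, 0, 1], [0, 0, 0, -0.004, -0.05, 0, 1], [0, 0, 0, -0.013, -0.049, 0, 1], [0, 0, 0, -0.021, -0.045, 0, 1]]])

```text
time_s: 9.7
ee_pos: [550.9, 148.2, 202.9]
ee_rot: [179.9, 0.2, -167.2]
force: [-1.4, 4.7, 1.5]
gripper_width: 17.9
gripper_force: 25.0
```

```bash
python3 f.py
```

```text
t 9.70 ang 330.2 r 57.3 Frad -3.6 Ftan(resist) 3.4 Fz 1.5 w 17.9 [550.9 148.2 202.9]
```

Request:
send_rows(targets=[[[0, 0, 0, -0.014, -0.021, 0, 1], [0, 0, 0, -0.016, -0.019, 0, 1], [0, 0, 0, -0.018, -0.018, 0, 1], [0, 0, 0, -0.019, -0.016, 0, 1], [0, 0, 0, 0, 0, 0, 1]]])

```text
time_s: 10.2
ee_pos: [537.0, 132.0, 202.9]
ee_rot: [-179.9, 0.0, -167.2]
force: [3.1, -0.1, 0.6]
gripper_width: 17.4
gripper_force: 25.0
```

```bash
python3 f.py;python3 circ.py -48 -88 8
```

```text
t 10.20 ang 308.7 r 57.3 Frad 2.0 Ftan(resist) 2.3 Fz 0.6 w 17.4 [537.  132.  202.9]
end [503.2 118.7]
[[-0.019, -0.016], [-0.021, -0.014], [-0.022, -0.013], [-0.023, -0.01], [-0.024, -0.009], [-0.025, -0.006], [-0.025, -0.004], [-0.025, -0.002]]
```

Request:
send_rows(targets=[[[0, 0, 0, -0.016, -0.02, 0, 1], [0, 0, 0, -0.021, -0.014, 0, 1], [0, 0, 0, -0.022, -0.012, 0, 1], [0, 0, 0, -0.023, -0.01, 0, 1]]])

```text
time_s: 10.6
ee_pos: [520.2, 122.0, 202.9]
ee_rot: [180.0, 0.0, -167.2]
force: [2.5, 4.5, 1.1]
gripper_width: 17.6
gripper_force: 25.0
```

```bash
python3 f.py
```

```text
t 10.60 ang 289.2 r 57.9 Frad -3.4 Ftan(resist) 3.8 Fz 1.1 w 17.6 [520.2 122.  202.9]
```

Request:
send_rows(targets=[[[0, 0, 0, -0.024, -0.008, 0, 1], [0, 0, 0, -0.025, -0.007, 0, 1], [0, 0, 0, 0, 0, 0, 1]]])

```text
time_s: 10.9
ee_pos: [509.7, 119.1, 202.9]
ee_rot: [179.9, -0.0, -167.2]
force: [1.8, 4.6, 1.2]
gripper_width: 17.1
gripper_force: 25.0
```

```bash
python3 f.py; python3 circ.py -81 -141 12
```

```text
t 10.90 ang 278.4 r 58.2 Frad -4.2 Ftan(resist) 2.4 Fz 1.2 w 17.1 [509.7 119.1 202.9]
end [456.1 140.2]
[[-0.025, -0.003], [-0.025, 0.0], [-0.025, 0.001], [-0.025, 0.004], [-0.025, 0.006], [-0.024, 0.008], [-0.023, 0.01], [-0.022, 0.012], [-0.021, 0.014], [-0.02, 0.016], [-0.019, 0.017], [-0.016, 0.019]]
```

Request:
send_rows(targets=[[[0, 0, 0, -0.017, 0.002, 0, 1], [0, 0, 0, -0.017, 0.001, 0, 1], [0, 0, 0, -0.017, 0.001, 0, 1]]])

```text
time_s: 11.2
ee_pos: [500.6, 118.6, 202.9]
ee_rot: [-179.9, 0.0, -167.2]
force: [4.5, -1.3, 1.5]
gripper_width: 17.2
gripper_force: 25.0
```

```bash
python3 f.py
```

```text
t 11.20 ang 269.4 r 58.1 Frad 1.2 Ftan(resist) 4.6 Fz 1.5 w 17.2 [500.6 118.6 202.9]
```

Request:
send_rows(targets=[[[0, 0, 0, -0.016, -0.002, 0, 1], [0, 0, 0, -0.016, 0.001, 0, 1]]])

```text
time_s: 11.4
ee_pos: [494.0, 118.8, 202.9]
ee_rot: [-179.9, 0.0, -167.2]
force: [4.7, -0.9, 2.7]
gripper_width: 17.4
gripper_force: 25.0
```

```bash
python3 f.py
```

```text
t 11.40 ang 262.9 r 58.3 Frad 0.3 Ftan(resist) 4.8 Fz 2.7 w 17.4 [494.  118.8 202.9]
```

Request:
send_rows(targets=[[[0, 0, 0, -0.016, 0.001, 0, 1], [0, 0, 0, -0.016, 0.002, 0, 1]]])

```text
time_s: 11.6
ee_pos: [487.5, 119.8, 202.9]
ee_rot: [-180.0, 0.0, -167.2]
force: [3.6, -2.0, 1.3]
gripper_width: 17.1
gripper_force: 25.0
```

```bash
python3 f.py
```

```text
t 11.60 ang 256.5 r 58.5 Frad 1.1 Ftan(resist) 3.9 Fz 1.3 w 17.1 [487.5 119.8 202.9]
```

Request:
send_rows(targets=[[[0, 0, 0, -0.019, 0.003, 0, 1], [0, 0, 0, -0.019, 0.005, 0, 1]]])

```text
time_s: 11.8
ee_pos: [481.2, 121.5, 202.9]
ee_rot: [-179.9, 0.2, -167.2]
force: [7.5, -1.6, -0.0]
gripper_width: 17.2
gripper_force: 25.0
```

```bash
python3 f.py
```

```text
t 11.80 ang 250.1 r 58.7 Frad -1.0 Ftan(resist) 7.6 Fz -0.0 w 17.2 [481.2 121.5 202.9]
```

Request:
send_rows(targets=[[[0, 0, 0, -0.007, 0.002, 0, 1], [0, 0, 0, 0, 0, 0, 1]]])

```text
time_s: 12.0
ee_pos: [480.1, 121.9, 202.9]
ee_rot: [-179.9, 0.2, -167.1]
force: [9.6, -1.4, 0.1]
gripper_width: 17.4
gripper_force: 25.0
```

```bash
python3 f.py
```

```text
t 12.00 ang 249.0 r 58.7 Frad -2.1 Ftan(resist) 9.4 Fz 0.1 w 17.4 [480.1 121.9 202.9]
```

It went stiff: +1.8 N for 1.1 mm, now 9.4 N, so the connector is firmly home. Winding back half a turn.

```bash
python3 circ.py 245 330 9; python3 circ.py 330 425 10
```

```text
end [551.4 147.7]
[[0.045, -0.017], [0.047, -0.009], [0.048, -0.001], [0.047, 0.007], [0.046, 0.014], [0.042, 0.022], [0.039, 0.028], [0.033, 0.034], [0.027, 0.039]]
end [525.7 229.3]
[[0.021, 0.044], [0.013, 0.046], [0.005, 0.048], [-0.003, 0.048], [-0.01, 0.047], [-0.019, 0.044], [-0.025, 0.041], [-0.032, 0.036], [-0.037, 0.03], [-0.041, 0.024]]
```

Request:
send_rows(targets=[[[0, 0, 0, 0.045, -0.017, 0, 1], [0, 0, 0, 0.047, -0.009, 0, 1], [0, 0, 0, 0.048, -0.001, 0, 1], [0, 0, 0, 0.047, 0.007, 0, 1], [0, 0, 0, 0.046, 0.014, 0, 1], [0, 0, 0, 0.042, 0.022, 0, 1], [0, 0, 0, 0.039, 0.028, 0, 1], [0, 0, 0, 0.033, 0.034, 0, 1], [0, 0, 0, 0.027, 0.039, 0, 1]]])

```text
time_s: 12.9
ee_pos: [549.9, 146.2, 202.7]
ee_rot: [179.8, -0.5, -167.2]
force: [-7.2, 2.7, 8.5]
gripper_width: 17.9
gripper_force: 25.0
```

```bash
python3 f.py
```

```text
t 12.90 ang 327.9 r 57.5 Frad -7.5 Ftan(resist) -1.6 Fz 8.5 w 17.9 [549.9 146.2 202.7]
```

Request:
send_rows(targets=[[[0, 0, 0, 0.013, 0.048, 0, 1], [0, 0, 0, 0.013, 0.046, 0, 1], [0, 0, 0, 0.005, 0.048, 0, 1], [0, 0, 0, -0.003, 0.048, 0, 1], [0, 0, 0, -0.01, 0.047, 0, 1], [0, 0, 0, -0.019, 0.044, 0, 1], [0, 0, 0, -0.025, 0.041, 0, 1], [0, 0, 0, -0.032, 0.036, 0, 1], [0, 0, 0, -0.037, 0.03, 0, 1], [0, 0, 0, -0.041, 0.024, 0, 1], [0, 0, 0, 0, 0, 0, 1]]])

```text
time_s: 14.0
ee_pos: [524.7, 228.9, 202.9]
ee_rot: [179.9, -0.1, -167.1]
force: [0.7, 2.7, 4.9]
gripper_width: 17.0
gripper_force: 25.0
```

```bash
python3 f.py
```

```text
t 14.00 ang 65.8 r 57.2 Frad 2.8 Ftan(resist) 0.5 Fz 4.9 w 17.0 [524.7 228.9 202.9]
```

Request:
send_rows(targets=[[[0, 0, 0, 0.005, 0.011, 0, 1], [0, 0, 0, 0, 0, 0, 1], [0, 0, 0, 0, 0, 0, 0.2], [0, 0, 0, 0, 0, 0, 0.2], [0, 0, 0, 0, 0, 0, 0.2], [0, 0, 0, 0, 0, 0, 0.2], [0, 0, 0, 0, 0, 0.1, 0.2], [0, 0, 0, 0, 0, 0.2, 0.2], [0, 0, 0, 0, 0, 0.2, 0.2], [0, 0, 0, -0.2, 0, 0, 0.2], [0, 0, 0, -0.2, 0, 0, 0.2], [0, 0, 0, -0.2, 0, 0, 0.2]]])

```text
time_s: 15.2
ee_pos: [405.9, 229.9, 302.6]
ee_rot: [180.0, -0.0, -167.2]
force: [-0.4, 0.1, 0.0]
gripper_width: 36.9
gripper_force: 0.0
```

```bash
python3 f.py; python3 - <<'E'
from h import *
np.set_printoptions(precision=1,suppress=True)
im,d=optics.grab_frame("scene");cv2.imwrite("pics/s5.png",cv2.resize(im[130:310,190:400,::-1],None,fx=3.3,fy=3.3,interpolation=cv2.INTER_CUBIC))
for k,z in (("grip_hinge",172),("grip_hold",222),("flux_bottle",0),("solder_spool",0),("flush_cutter",0),("screwdriver_slot",0),("terminator_2",0),("pill_box",0)):
    for r in optics.place_of("scene",k)[:1]: print(k,round(r["conf"],2),r["at"],atz("scene",r["at"],z))
E
```

```text
t 15.20 ang 150.8 r 109.1 Frad 0.5 Ftan(resist) 0.1 Fz 0.0 w 36.9 [405.9 229.9 302.6]
grip_hinge 0.77 [309.3, 199.9] [524.5 234.9 172. ]
grip_hold 0.73 [308.4, 184.7] [525.4 222.2 222. ]
flux_bottle 0.93 [329.8, 229.0] [557.2 325.4   0. ]
solder_spool 0.56 [285.9, 234.0] [459.6 299.1   0. ]
flush_cutter 0.64 [245.9, 262.9] [386.8 205.5   0. ]
screwdriver_slot 0.59 [217.5, 365.6] [386.  -40.7   0. ]
terminator_2 0.65 [303.9, 319.1] [530.3  76.6   0. ]
pill_box 0.75 [352.0, 286.3] [618.7 167.2   0. ]
```

View pics/s5.png

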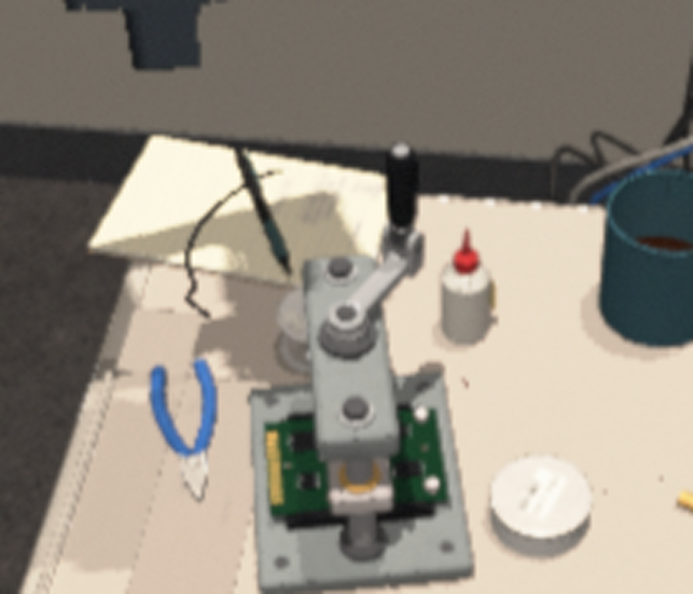

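The grip stands upright at about (402,190) in the crop with its hinge at about (403,240), and the ram is wound back. The bystanders have not moved and the gripper is clear of everything.

```bash
python3 -c "
from workcell import env
print(env.job_done())"
```

```text
the job is handed in; nothing more can be done
None
```

I folded the grip upright, cranked the connector home to about 9 N at the grip where it went stiff, wound the ram back half a turn, let go with the grip still upright, and handed the job in at about 15 s; the objects round the press stayed where they were.

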